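# Open the deburring tub and hold its cover

### The job

The cover of the small deburring tub sometimes sticks on its catch, and you cannot see whether it does. Before touching the thumb slide, gently tug the cover up by its bar to find out; if it is caught, slide the thumb piece all the way out, away from the tub, to free it, never forcing the cover. Then lift the cover by its bar until it is at least 50 degrees open and finish still gripping the bar and holding it there (it falls shut if let go), leaving everything else on the bench undisturbed.

Things in the scene. Friction and masses are not known exactly. Their poses are not given: they have to be found in the camera images.
- tub: open-topped grey sheet-metal deburring tub, 150 mm deep (its x) by 200 mm wide (its y), rim 105 mm above the bench, fixed to the bench at a position and yaw (within 0.3 rad of facing the robot) that vary; origin at the centre of its underside, on the bench; x points away from its front to its back, y to its left seen from the robot, z up
- cover (a joint): angle of the tub's steel cover (160 mm deep, 200 mm wide, 6 mm thick, about 0.35 to 0.6 kg) about the hinge on the back rim: 0 shut, grows as its front edge rises, up to 1.3 rad. Nothing holds it up: it falls shut from any angle. If it is caught it still lifts through some play of about 0.03 rad (6 mm at the bar) and then stops dead; if it is free it just comes up
- cover_bar (a point): middle of the cover's dark steel bar handle: a round rod 10 mm thick, 100 mm long along the tub's y, held 52 mm ahead of the cover's front edge by an arm at each end; in front of the tub with the bench clear below it. Shut, it lies at x = -131 mm, y = 0, z = 111 mm in the tub's frame. It can be pinched from above across the tub's x and will roll between the pads as the cover turns
- cover_hinge (a point): fixed point on the hinge line, which runs along the tub's y: x = 79 mm, y = 0, z = 105 mm in the tub's frame; the middle of the bar moves on an arc of 210 mm radius about it
- catch: grey catch block fixed to the tub's right side (-y), 50 mm (x) by 76 mm (y), its top 85 mm above the bench; origin at the centre of its underside; axes parallel to the tub's. It hides the spring-less bolt that may or may not be under the cover's lug at the start; the bolt stays wherever it is pushed
- thumb (a joint): travel of the thumb piece in m: 0 next to the tub (always so at the start, whether or not the bolt is caught), grows along the tub's -y (outwards, away from the tub) to 0.024 at its stop; stiff to slide with about 3 to 5 N, stays where it is left; at full travel the bolt is surely drawn clear. It must still be within 4 mm of 0 while the cover is first tugged
- thumb_top (a point): centre of the top of the thumb piece, an upright round steel pin 14 mm thick that stands 32 mm above the catch block's top (its top is 117 mm above the bench); at travel 0 it lies at x = -45 mm, y = -125 mm in the tub's frame
- sleeve: bystander: upright turned aluminium sleeve, 38 mm diameter, 60 mm tall; origin at the centre of its underside
- jar: bystander: small jar with black cap, 44 mm diameter, 45 mm tall; origin at the centre of its underside
- sanding_block: bystander: brown sanding block, 90 by 55 by 28 mm; origin at the centre of its underside
- dish: bystander: aluminium dish, 90 mm across, 30 mm high; origin at the centre of its underside
- brush: bystander: small brush with wooden handle lying on the bench along its own x; origin on its underside
- burr_block: bystander: white block, 60 by 90 by 35 mm, with eight burrs standing in it up to 70 mm high; origin at the centre of its underside
- ring_stock: bystander: upright steel slug, 48 mm diameter, 30 mm tall; origin at the centre of its underside

How it is judged:
By the outcome, as a careful person would: the job done as asked, in the order asked, and still so for the second after the job is handed in, while the arm keeps its last pose, push and grip.
It also fails if it takes over 54 s, if anything falls off the work surface, if the arm or the gripper's body presses on something with over 40 N, if the wrist force passes 120 N, or if a joint passes its speed limit or range.

### The arm

A 6-joint arm with a two-finger parallel gripper is mounted at the origin on the work surface. World frame = base frame: x ahead of the robot, y to its left, z up, the work surface at z = 0. Lengths are in m, angles in rad, forces in N, time in s.
With the tool pointing down it reaches from about 0.3 to 0.775 m from the base axis. Payload 14.6 kg.
Tool frame: the origin (TCP) lies on the front face of the gripper's body, between the roots of the fingers; the fingertips stand 97 mm ahead of it and the grasp point (between the pads) lies 78 mm ahead of it; z points along the fingers, y is the direction in which the jaws open and shut (so a half turn about z gives the same grasp; the last joint's range is limited). The gripper opens to 94 mm and grips with 3 to 60 N. Pads are 16 mm wide; open, the fingers measure 119 mm over their backs; the gripper's body (75 mm by 177 mm) begins 78 mm behind the grasp point.
Start: joints at [-1.194, 0.3, 1.521, -0, 1.321, -0.067], TCP at [0.236, -0.497, 0.303] pointing down, gripper open.
Joint ranges: [-3.03, 3.03], [-0.79, 2.21], [0.23, 2.52], [-1.04, 4.18], [0, 3.07], [-2.55, 2.55]. Speed limits (rad/s): [2.22, 2.22, 2.57, 3.14, 3.14, 3.14].

### API

Orientations are given as [roll, pitch, yaw] about the fixed x, y, z axes, in that order (R = Rz(yaw) Ry(pitch) Rx(roll)).
In Python, from station import ctrl gives the robot as it stands. The module is installed in compiled form; this text tells all that it offers.
- The arm moves only by the shell command python3 -m pendant 'ROWS' [FORCE]. ROWS is JSON, a list of rows, each an object of numbers: "rx", "ry", "rz": the turn, a rotation vector about the tool's x, y, z each as a share of 4 degrees, from -1 to 1; "tx", "ty", "tz": the shift along the tool's x, y, z each as a share of 0.04 m, from -1 to 1; "grip": the gripper command: -1 is fully open, 1 is shut, values between are in proportion. A call has 1 to 8 rows; each row shifts and turns the pose as measured when the row begins, along the tool's axes as they then stand; what a row does not reach is not made up. A row lasts 1/12 s, in which the tool goes at most 41.7 mm and 7.16 degrees, less where a joint would pass 70% of its speed; a pose out of reach is approached as far as the arm can. A call with a number of a shift or a turn outside -1 to 1 is refused whole. A call with a gripper value outside its range is refused whole. The fingers move at their own pace and stop on an object; FORCE is the grip in N (left out, the last holds). Time passes only in rows, so rows that do not move let the fingers close. It gives the time, the measured TCP pose, the force and the opening at its end, in the units of the state.
- ctrl.get_obs(): the state, without advancing time (a new reading comes with each control period).
- ctrl.camera(name): name is "scene" or "top"; returns a dict with "pixels" (400x640x3 uint8, blue, green, red), "fx", "fy", "cx", "cy" (pixels), "k1" (the pictures are not rectified: a ray, as slopes to the right and down, at radius r is drawn at 1 + k1 r^2 times it, then the intrinsics apply), "world_from_camera" (4x4, takes a point from camera to world coordinates). Camera axes: x right, y up, looking along -z (the intrinsics and any distortion apply to the point x, -y, -z); pixel columns grow to the right and rows downward; lengths in m; the calibration is good to about 2 mm. A picture is of the moment at which its call begins. There is no depth.
- ctrl.hand_in(): hands the job in, once; it reports no verdict.
The state is a dict: "time_s": time; "qpos": joint angles; "joint_vel": joint speeds; "tau": joint torques, N m; "ee_pos": TCP position; "eef_rot": TCP orientation; "force": force on the tool from outside, world axes, zero at the start; "moment": the same for the moment, N m; "grip_width": finger opening in m.
Only numpy, scipy, OpenCV 4.12 (cv2) and the standard library are available. Lean on these libraries where they do the work, as an engineer would, in place of code of your own. Each camera call takes 0.05 s, during which the arm holds its last target.

## Working session

There is one attempt and no reset: what is moved stays moved. The work goes in short steps, Python scripts to look and compute and a shell command to move; the robot and the scene stay as the last step left them, time stands still between calls to the robot, and variables do not carry over. Pictures are saved under pics/ and viewed, and the job is handed in when it is done.

```bash
mkdir -p pics; python3 - <<'E'
from station import ctrl
import cv2
for n in("scene","top"):
    c=ctrl.camera(n); cv2.imwrite(f"pics/{n}0.png",c["pixels"]); print(n,c["fx"],c["fy"],c["cx"],c["cy"],c["k1"],c["world_from_camera"])
print(ctrl.get_obs())
E
```

```text
scene 417.0522443850243 417.0522443850243 317.99163824858573 193.48291913497283 -0.00796812882222384 [[-0.65209354 -0.5840948   0.48332938  1.05854314]
 [ 0.75804568 -0.51230957  0.40361572  0.43127187]
 [ 0.01186442  0.62958095  0.7768443   0.92115732]
 [ 0.          0.          0.          1.        ]]
top 493.7739770427621 493.7739770427621 322.5983489920301 192.67181001115551 -0.11545699251092076 [[ 3.25077626e-02  9.73566538e-01 -2.26078396e-01  2.03548160e-01]
 [-9.99437273e-01  3.35356341e-02  7.06399100e-04 -1.10264077e-02]
 [ 8.26940891e-03  2.25928212e-01  9.74108854e-01  1.54062986e+00]
 [ 0.00000000e+00  0.00000000e+00  0.00000000e+00  1.00000000e+00]]
{'time_s': 0.1, 'qpos': array([-1.19363001e+00,  3.00417439e-01,  1.52153724e+00, -1.91042118e-05,
        1.32070477e+00, -6.66397985e-02]), 'joint_vel': array([ 1.73993857e-05, -6.75290738e-04, -1.38377200e-03,  5.14409833e-04,
        9.71439705e-04,  8.09616004e-04]), 'tau': array([ 1.24575065e-03, -5.32644618e+01, -3.53283978e+01,  7.10185105e-02,
        2.34759471e-02, -6.68941084e-05]), 'ee_pos': array([ 0.23608128, -0.49659798,  0.30213426]), 'eef_rot': array([-3.14052700e+00, -5.25744502e-05,  4.43810826e-01]), 'force': array([-0.38295864, -0.30820521,  0.70444623]), 'moment': array([0.00139695, 0.02350239, 0.0163464 ]), 'grip_width': 0.09441519302187656}
```

View pics/scene0.png

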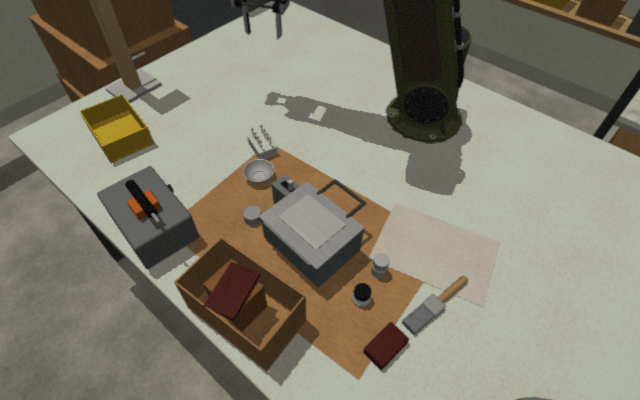

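View pics/top0.png

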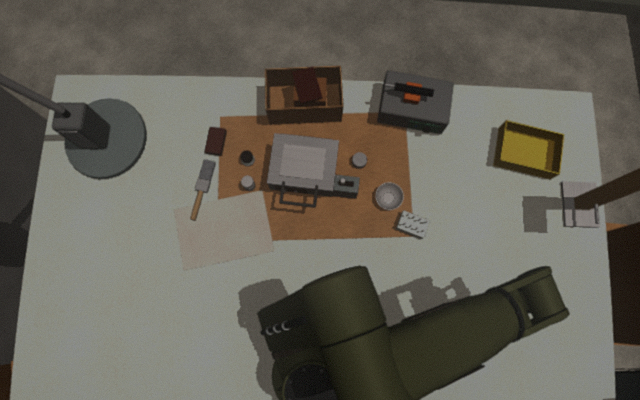

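The scene view shows the tub at about (312,230), with its bar frame at (340,200). In the top view the cover spans about (270–338, 136–192), with the bar near (296,206) and the thumb near (345,183). I'll zoom in on both.

```bash
python3 - <<'E'
import cv2
a=cv2.imread("pics/top0.png")[120:225,240:430]; cv2.imwrite("pics/topz.png",cv2.convertScaleAbs(cv2.resize(a,None,fx=4.2,fy=4.2,interpolation=cv2.INTER_CUBIC),alpha=1.4))
a=cv2.imread("pics/scene0.png")[160:290,230:400]; cv2.imwrite("pics/scz.png",cv2.convertScaleAbs(cv2.resize(a,None,fx=4.5,fy=4.5,interpolation=cv2.INTER_CUBIC),alpha=1.4))
E
```

```text
(no output)
```

View pics/topz.png

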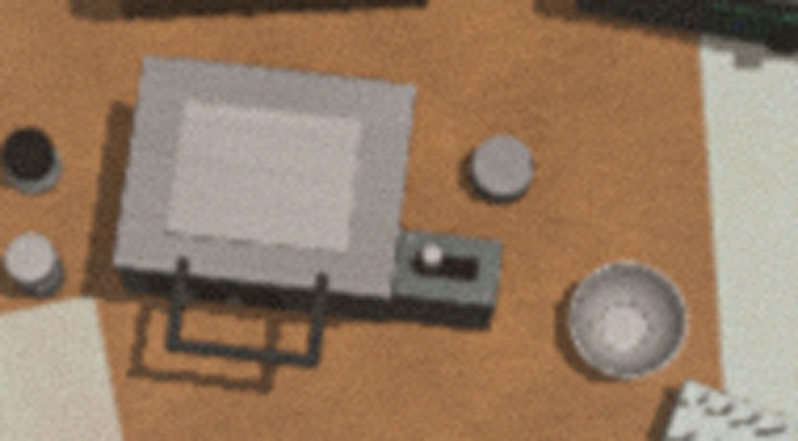

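View pics/scz.png

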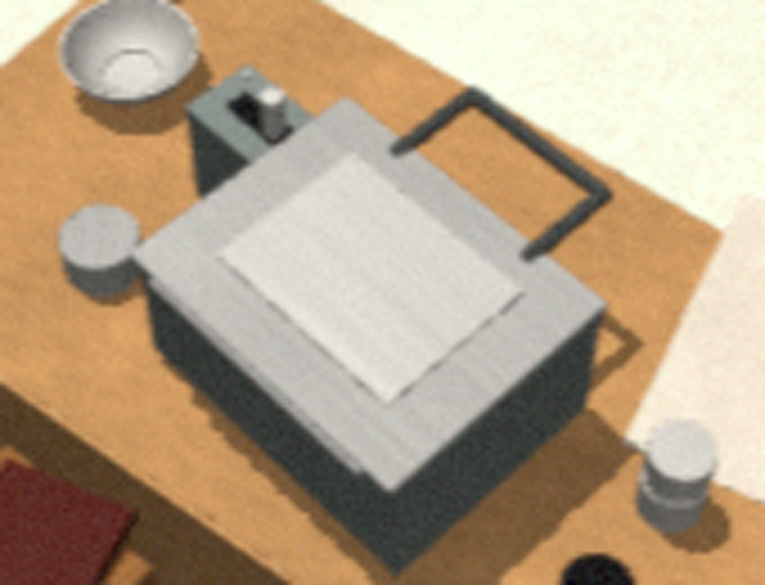

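The zoomed views show the cover corners, bar ends and thumb top clearly. I'll fit the tub pose to both.

```bash
cat > h.py <<'E'
import numpy as np, cv2
from scipy.optimize import least_squares
from scipy.spatial.transform import Rotation as R
def proj(c,P):
    T=np.linalg.inv(c["world_from_camera"]); p=P@T[:3,:3].T+T[:3,3]
    u=p[:,0]/-p[:,2]; v=-p[:,1]/-p[:,2]; f=1+c["k1"]*(u*u+v*v)
    return np.c_[c["fx"]*u*f+c["cx"],c["fy"]*v*f+c["cy"]]
def tub(P,q):
    c,s=np.cos(q[2]),np.sin(q[2]); return np.c_[q[0]+c*P[:,0]-s*P[:,1],q[1]+s*P[:,0]+c*P[:,1],P[:,2]]
E
python3 - <<'E'
from h import *
from station import ctrl
P=np.array([[81,100,111],[81,-100,111],[-79,100,111],[-79,-100,111],[-131,50,111],[-131,-50,111],[-45,-125,117]])/1000.
top=np.array([[142,58],[414,86],[116,264],[390,297],[173,346],[314,361],[432,247]])/4.2+[240,120]
sc=np.array([[392,488],[136,245],[606,303],[347,98],[606,195],[474,92],[271,94]])/4.5+[230,160]
cs=[(ctrl.camera("top"),top),(ctrl.camera("scene"),sc)]
for sel in (cs,cs[:1],cs[1:]):
    f=lambda q:np.concatenate([(proj(c,tub(P,q))-m).ravel() for c,m in sel])
    r=least_squares(f,[.5,0,0]); print(r.x); print(r.fun.reshape(-1,2).round(1).tolist())
    print(tub(np.array([[-.131,0,.111],[-.045,-.125,.117],[.079,0,.105]]),r.x).round(4).tolist())
E
```

```text
[ 0.62798847  0.05251436 -0.08205497]
[[-0.7, -0.6], [-0.6, -0.0], [-1.9, 0.7], [-0.6, 0.4], [-1.2, -0.0], [-1.2, 0.3], [-0.9, 1.8], [-0.7, 0.3], [-2.3, 0.9], [0.3, -0.8], [-0.8, -1.5], [-1.0, -1.0], [-0.9, -0.3], [-0.4, -0.5]]
[[0.4974, 0.0633, 0.111], [0.5729, -0.0684, 0.117], [0.7067, 0.046, 0.105]]
[ 0.62913198  0.04991224 -0.07284683]
[[-0.1, -0.6], [0.1, -0.7], [-0.8, 0.7], [0.6, -0.2], [0.1, -0.2], [0.1, -0.2], [0.1, 1.1]]
[[0.4985, 0.0594, 0.111], [0.5752, -0.0715, 0.117], [0.7079, 0.0442, 0.105]]
[ 0.62753242  0.05440699 -0.08965964]
[[-0.3, 0.7], [-1.5, 0.9], [1.0, -0.2], [0.3, -1.3], [-0.1, -0.4], [0.2, 0.1], [0.7, -0.4]]
[[0.4971, 0.0661, 0.111], [0.5715, -0.0661, 0.117], [0.7062, 0.0473, 0.105]]
```

```bash
python3 -m pendant '[{"rz":-1,"grip":-0.06},{"rz":-1,"grip":-0.06},{"rz":-1,"grip":-0.06},{"rz":-1,"grip":-0.06},{"rz":-1,"grip":-0.06},{"rz":-1,"grip":-0.06},{"rz":-1,"grip":-0.06},{"rz":-1,"grip":-0.06}]' 10; python3 -m pendant '[{"rz":-1,"grip":-0.06},{"rz":-1,"grip":-0.06},{"rz":-1,"grip":-0.06},{"rz":-1,"grip":-0.06},{"rz":-1,"grip":-0.06},{"rz":-1,"grip":-0.06},{"rz":-1,"grip":-0.06},{"grip":-0.06}]'
cat >> h.py <<'E'
def need(goal,yaw=None):
    from station import ctrl
    o=ctrl.get_obs(); M=R.from_euler("xyz",o["eef_rot"]).as_matrix()
    d=M.T@(np.array(goal)-o["ee_pos"])
    print("pos",o["ee_pos"].round(4),"rpy",o["eef_rot"].round(4),"F",o["force"].round(2),"w",round(o["grip_width"],4),"t",o["time_s"])
    print("shift mm",(d*1000).round(1),"rows",(d/.04).round(2))
    if yaw is not None:
        G=R.from_euler("xyz",[np.pi,0,yaw]).as_matrix(); print("rot rows",(R.from_matrix(M.T@G).as_rotvec()/np.radians(4)).round(2))
E
python3 -c "
from h import *; need([.498,.062,.302],np.pi/2-.08)"
```

```text
pos [ 0.2361 -0.4966  0.3023] rpy [-3.1409e+00 -1.0000e-04  4.4380e-01] F [ 0.07 -0.41  0.65] w 0.0944 t 0.2
shift mm [ 476.4 -392.1    0.6] rows [ 1.191e+01 -9.800e+00  1.000e-02]
rot rows [-1.0e-02 -1.0e-02 -1.5e+01]$[0]: bad value
$[0]: bad value
```

```bash
python3 -m pendant '[{"rx":0,"ry":0,"rz":-1,"tx":0,"ty":0,"tz":0,"grip":-0.06}]' 10; python3 -c "
from h import *; need([.498,.062,.302],np.pi/2-.08)"
```

```text
time_s: 0.28
ee_pos: [0.2361, -0.4966, 0.3022]
eef_rot: [-3.141, -0.0, 0.512]
force: [-1.1, 0.1, 0.9]
grip_width: 0.0903
pos [ 0.2361 -0.4966  0.3022] rpy [-3.1406e+00 -2.0000e-04  5.1250e-01] F [-1.14  0.09  0.86] w 0.0903 t 0.2833
shift mm [ 502.1 -358.4    0.6] rows [ 1.255e+01 -8.960e+00  1.000e-02]
rot rows [-1.000e-02 -1.000e-02 -1.401e+01]
```

All keys are required in every row.

```bash
python3 -m pendant '[{"rx":0,"ry":0,"rz":-1,"tx":0,"ty":0,"tz":0,"grip":-0.06},{"rx":0,"ry":0,"rz":-1,"tx":0,"ty":0,"tz":0,"grip":-0.06},{"rx":0,"ry":0,"rz":-1,"tx":0,"ty":0,"tz":0,"grip":-0.06},{"rx":0,"ry":0,"rz":-1,"tx":0,"ty":0,"tz":0,"grip":-0.06},{"rx":0,"ry":0,"rz":-1,"tx":0,"ty":0,"tz":0,"grip":-0.06},{"rx":0,"ry":0,"rz":-1,"tx":0,"ty":0,"tz":0,"grip":-0.06},{"rx":0,"ry":0,"rz":-1,"tx":0,"ty":0,"tz":0,"grip":-0.06}]' ; python3 -m pendant '[{"rx":0,"ry":0,"rz":-1,"tx":0,"ty":0,"tz":0,"grip":-0.06},{"rx":0,"ry":0,"rz":-1,"tx":0,"ty":0,"tz":0,"grip":-0.06},{"rx":0,"ry":0,"rz":-1,"tx":0,"ty":0,"tz":0,"grip":-0.06},{"rx":0,"ry":0,"rz":-1,"tx":0,"ty":0,"tz":0,"grip":-0.06},{"rx":0,"ry":0,"rz":-1,"tx":0,"ty":0,"tz":0,"grip":-0.06},{"rx":0,"ry":0,"rz":-1,"tx":0,"ty":0,"tz":0,"grip":-0.06},{"rx":0,"ry":0,"rz":-1,"tx":0,"ty":0,"tz":0,"grip":-0.06}]' >/dev/null; python3 -c "
from h import *; need([.498,.062,.302],np.pi/2-.08)"
```

```text
time_s: 0.87
ee_pos: [0.236, -0.4963, 0.3008]
eef_rot: [-3.139, -0.002, 1.026]
force: [-0.6, 0.0, -0.1]
grip_width: 0.0501
pos [ 0.2358 -0.496   0.2995] rpy [-3.1391 -0.0059  1.5397] F [-0.28  0.1  -0.46] w 0.0499 t 1.45
shift mm [5.658e+02 2.447e+02 2.000e-01] rows [1.415e+01 6.120e+00 1.000e-02]
rot rows [-0.04 -0.08  0.7 ]
```

```bash
python3 -m pendant '[{"rx":0,"ry":0,"rz":0.7,"tx":0.6,"ty":0.25,"tz":0,"grip":-0.06},{"rx":0,"ry":0,"rz":0,"tx":0.9,"ty":0.4,"tz":0,"grip":-0.06},{"rx":0,"ry":0,"rz":0,"tx":0.9,"ty":0.4,"tz":0,"grip":-0.06},{"rx":0,"ry":0,"rz":0,"tx":0.9,"ty":0.4,"tz":0,"grip":-0.06},{"rx":0,"ry":0,"rz":0,"tx":0.9,"ty":0.4,"tz":0,"grip":-0.06},{"rx":0,"ry":0,"rz":0,"tx":0.9,"ty":0.4,"tz":0,"grip":-0.06},{"rx":0,"ry":0,"rz":0,"tx":0.9,"ty":0.4,"tz":0,"grip":-0.06},{"rx":0,"ry":0,"rz":0,"tx":0.9,"ty":0.4,"tz":0,"grip":-0.06}]'  ; python3 -m pendant '[{"rx":0,"ry":0,"rz":0,"tx":0.9,"ty":0.4,"tz":0,"grip":-0.06},{"rx":0,"ry":0,"rz":0,"tx":0.9,"ty":0.4,"tz":0,"grip":-0.06},{"rx":0,"ry":0,"rz":0,"tx":0.9,"ty":0.4,"tz":0,"grip":-0.06},{"rx":0,"ry":0,"rz":0,"tx":0.9,"ty":0.4,"tz":0,"grip":-0.06},{"rx":0,"ry":0,"rz":0,"tx":0.9,"ty":0.4,"tz":0,"grip":-0.06},{"rx":0,"ry":0,"rz":0,"tx":0.5,"ty":0.2,"tz":0,"grip":-0.06},{"rx":0,"ry":0,"rz":0,"tx":0,"ty":0,"tz":0,"grip":-0.06}]' >/dev/null; python3 -c "
from h import *; need([.498,.062,.302],np.pi/2-.08)"
```

```text
time_s: 2.12
ee_pos: [0.3783, -0.223, 0.2988]
eef_rot: [-3.137, -0.007, 1.486]
force: [0.2, -0.6, 0.3]
grip_width: 0.05
pos [ 0.4873 -0.0146  0.3003] rpy [-3.1388 -0.0076  1.4905] F [ 0.26 -0.35  0.02] w 0.0498 t 2.7
shift mm [77.3  4.5 -1.1] rows [ 1.93  0.11 -0.03]
rot rows [-0.04 -0.11 -0.  ]
```

```bash
python3 -m pendant '[{"rx":0,"ry":-0.1,"rz":0,"tx":0.9,"ty":0.1,"tz":0,"grip":-0.06},{"rx":0,"ry":0,"rz":0,"tx":0.9,"ty":0,"tz":0,"grip":-0.06},{"rx":0,"ry":0,"rz":0,"tx":0.2,"ty":0,"tz":0.5,"grip":-0.06},{"rx":0,"ry":0,"rz":0,"tx":0,"ty":0,"tz":0.5,"grip":-0.06},{"rx":0,"ry":0,"rz":0,"tx":0,"ty":0,"tz":0.5,"grip":-0.06},{"rx":0,"ry":0,"rz":0,"tx":0,"ty":0,"tz":0,"grip":-0.06},{"rx":0,"ry":0,"rz":0,"tx":0,"ty":0,"tz":0,"grip":-0.06}]'  ; python3 -c "
from h import *; need([.498,.062,.189],np.pi/2-.08)
from station import ctrl
for n in ('scene','top'):
    c=ctrl.camera(n)['pixels']; a=c[120:290,230:420] if n=='scene' else c[100:250,220:420]
    cv2.imwrite(f'pics/{n}1.png',cv2.convertScaleAbs(cv2.resize(a,None,fx=3.5,fy=3.5,interpolation=cv2.INTER_CUBIC),alpha=1.4))
"
```

```text
time_s: 3.28
ee_pos: [0.4976, 0.0674, 0.2388]
eef_rot: [-3.139, 0.0, 1.492]
force: [-0.2, 0.3, 1.5]
grip_width: 0.0498
pos [0.4976 0.0674 0.2388] rpy [-3.1394e+00  3.0000e-04  1.4920e+00] F [-0.16  0.3   1.47] w 0.0498 t 3.2833
shift mm [-5.3  1.  49.8] rows [-0.13  0.02  1.25]
rot rows [-0.03  0.    0.02]
```

View pics/scene1.png

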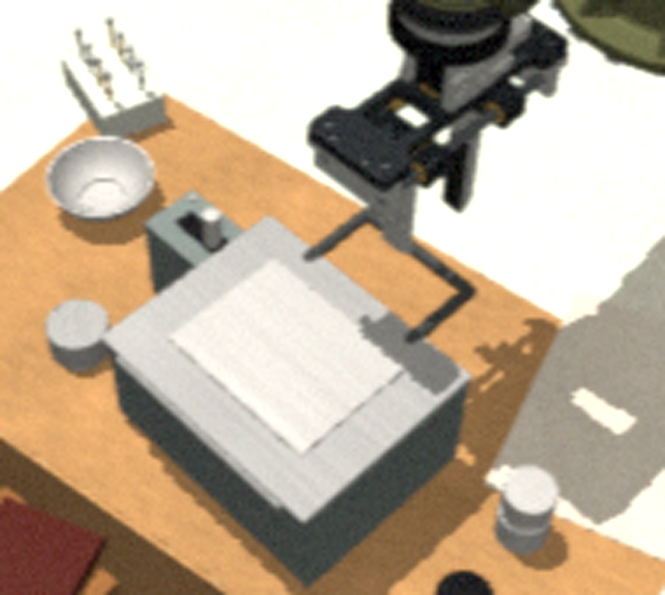

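View pics/top1.png

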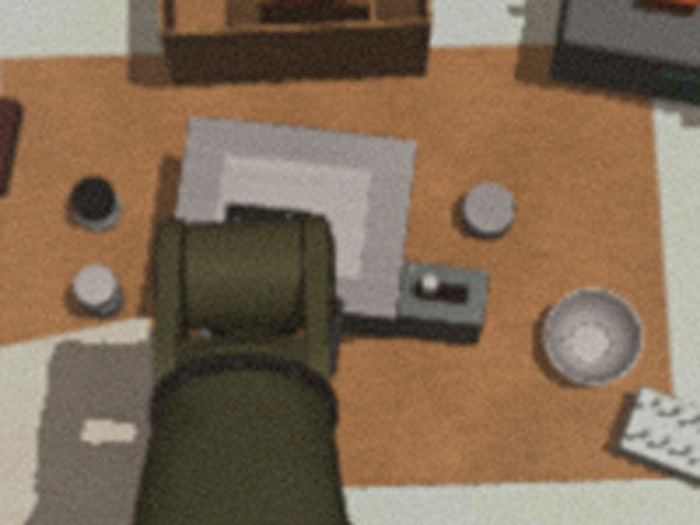

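In the scene view the fingers are at (395,220) and (460,190), one on each side of the bar line and above it. Next I'll descend.

```bash
python3 -m pendant '[{"rx":0,"ry":0,"rz":0,"tx":-0.13,"ty":0,"tz":0.3,"grip":-0.06},{"rx":0,"ry":0,"rz":0,"tx":0,"ty":0,"tz":0.3,"grip":-0.06},{"rx":0,"ry":0,"rz":0,"tx":0,"ty":0,"tz":0.3,"grip":-0.06},{"rx":0,"ry":0,"rz":0,"tx":0,"ty":0,"tz":0.3,"grip":-0.06},{"rx":0,"ry":0,"rz":0,"tx":0,"ty":0,"tz":0,"grip":-0.06}]'  ; python3 -c "
from h import *; need([.498,.062,.189],np.pi/2-.08)
from station import ctrl
for n in ('scene',):
    c=ctrl.camera(n)['pixels']; a=c[120:290,230:420] 
    cv2.imwrite(f'pics/{n}2.png',cv2.convertScaleAbs(cv2.resize(a,None,fx=3.5,fy=3.5,interpolation=cv2.INTER_CUBIC),alpha=1.4))
"
```

```text
time_s: 3.8
ee_pos: [0.4997, 0.0599, 0.1967]
eef_rot: [3.132, -0.001, 1.489]
force: [-1.3, 0.1, 0.4]
grip_width: 0.0498
pos [0.4997 0.0599 0.1967] rpy [ 3.1322e+00 -1.1000e-03  1.4887e+00] F [-1.35  0.12  0.4 ] w 0.0498 t 3.8
shift mm [ 1.9 -1.9  7.7] rows [ 0.05 -0.05  0.19]
rot rows [ 0.13 -0.02 -0.03]
```

View pics/scene2.png

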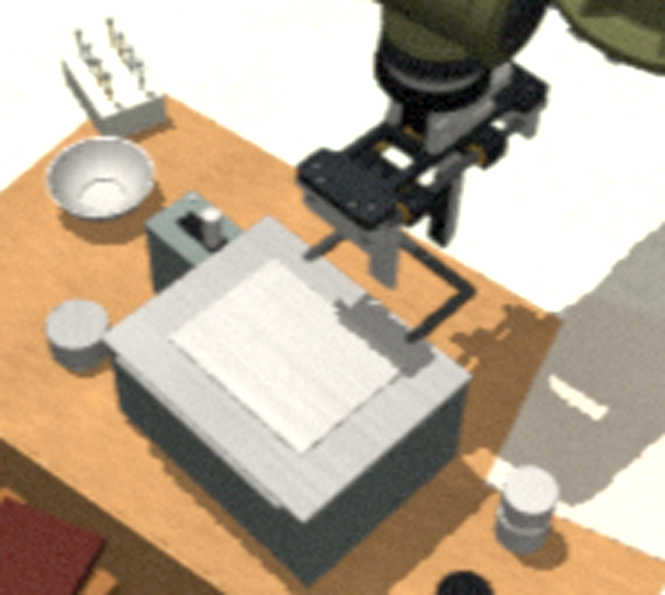

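The inner finger at (385,260) now sits inside the bar loop and the outer one at (440,230) is in front of it. I'll go the last 7 mm and close lightly.

```bash
python3 -m pendant '[{"rx":0.13,"ry":0,"rz":0,"tx":0.05,"ty":-0.05,"tz":0.2,"grip":-0.06},{"rx":0,"ry":0,"rz":0,"tx":0,"ty":0,"tz":0,"grip":0.6},{"rx":0,"ry":0,"rz":0,"tx":0,"ty":0,"tz":0,"grip":1},{"rx":0,"ry":0,"rz":0,"tx":0,"ty":0,"tz":0,"grip":1},{"rx":0,"ry":0,"rz":0,"tx":0,"ty":0,"tz":0,"grip":1},{"rx":0,"ry":0,"rz":0,"tx":0,"ty":0,"tz":0,"grip":1}]' 8 ; python3 -c "
from h import *; need([.498,.062,.189],np.pi/2-.08)"
```

```text
time_s: 4.35
ee_pos: [0.4996, 0.062, 0.1937]
eef_rot: [3.135, -0.002, 1.488]
force: [-0.1, -0.2, -0.1]
grip_width: 0.02
pos [0.4996 0.062  0.1937] rpy [ 3.1349e+00 -2.1000e-03  1.4882e+00] F [-0.07 -0.19 -0.06] w 0.02 t 4.35
shift mm [-0.2 -1.6  4.7] rows [-0.   -0.04  0.12]
rot rows [ 0.1  -0.03 -0.04]
```

```bash
python3 -m pendant '[{"rx":0.1,"ry":0,"rz":0,"tx":0,"ty":0,"tz":0.15,"grip":0.6},{"rx":0,"ry":0,"rz":0,"tx":0,"ty":0,"tz":0,"grip":1},{"rx":0,"ry":0,"rz":0,"tx":0,"ty":0,"tz":0,"grip":1},{"rx":0,"ry":0,"rz":0,"tx":0,"ty":0,"tz":0,"grip":1},{"rx":0,"ry":0,"rz":0,"tx":0,"ty":0,"tz":0,"grip":1},{"rx":0,"ry":0,"rz":0,"tx":0,"ty":0,"tz":0,"grip":1}]' 8 ; python3 -c "
from h import *; need([.498,.062,.189],np.pi/2-.08)"
```

```text
time_s: 4.85
ee_pos: [0.499, 0.0622, 0.1875]
eef_rot: [-3.138, -0.002, 1.488]
force: [-0.5, -0.3, 0.5]
grip_width: 0.0099
pos [0.499  0.0622 0.1875] rpy [-3.1381e+00 -2.0000e-03  1.4884e+00] F [-0.48 -0.27  0.49] w 0.0099 t 4.85
shift mm [-0.3 -1.  -1.5] rows [-0.01 -0.02 -0.04]
rot rows [-0.05 -0.03 -0.03]
```

Width is 9.9 mm, so the bar is held. Now the gentle tug.

```bash
Z='{"rx":0,"ry":0,"rz":0,"tx":0,"ty":0,"tz":0,"grip":1}'; python3 -m pendant '[{"rx":0,"ry":0,"rz":0,"tx":0,"ty":0,"tz":0,"grip":1},{"rx":0,"ry":0,"rz":0,"tx":0,"ty":0,"tz":-0.08,"grip":1},{"rx":0,"ry":0,"rz":0,"tx":0,"ty":0,"tz":0,"grip":1}]' 12; python3 -m pendant '[{"rx":0,"ry":0,"rz":0,"tx":0,"ty":0,"tz":-0.08,"grip":1},{"rx":0,"ry":0,"rz":0,"tx":0,"ty":0,"tz":0,"grip":1}]'; python3 -c "
from h import *; need([.498,.062,.189],np.pi/2-.08)"
```

```text
time_s: 5.1
ee_pos: [0.4991, 0.0621, 0.1907]
eef_rot: [-3.138, -0.002, 1.488]
force: [0.8, -0.0, -1.9]
grip_width: 0.0093
time_s: 5.27
ee_pos: [0.4993, 0.0621, 0.1941]
eef_rot: [-3.138, -0.002, 1.488]
force: [0.6, 0.1, -1.4]
grip_width: 0.0093
pos [0.4993 0.0621 0.1941] rpy [-3.1384e+00 -2.1000e-03  1.4883e+00] F [ 0.62  0.13 -1.4 ] w 0.0093 t 5.2667
shift mm [-0.2 -1.2  5.1] rows [-0.01 -0.03  0.13]
rot rows [-0.05 -0.03 -0.04]
```

```bash
for i in 1; do python3 -m pendant '[{"rx":0,"ry":0,"rz":0,"tx":0,"ty":0,"tz":-0.06,"grip":1}]'; python3 -m pendant '[{"rx":0,"ry":0,"rz":0,"tx":0,"ty":0,"tz":0,"grip":1}]';python3 -m pendant '[{"rx":0,"ry":0,"rz":0,"tx":0,"ty":0,"tz":-0.03,"grip":1}]'; python3 -m pendant '[{"rx":0,"ry":0,"rz":0,"tx":0,"ty":0,"tz":0,"grip":1}]'; done
```

```text
time_s: 5.35
ee_pos: [0.4993, 0.0621, 0.1963]
eef_rot: [-3.139, -0.002, 1.488]
force: [4.3, 0.2, -3.0]
grip_width: 0.0097
time_s: 5.43
ee_pos: [0.4994, 0.0621, 0.1966]
eef_rot: [-3.139, -0.002, 1.488]
force: [2.0, 0.7, -4.0]
grip_width: 0.0092
time_s: 5.52
ee_pos: [0.4994, 0.0621, 0.1976]
eef_rot: [-3.139, -0.002, 1.488]
force: [4.0, -0.6, -7.5]
grip_width: 0.0094
time_s: 5.6
ee_pos: [0.4994, 0.0621, 0.1976]
eef_rot: [-3.139, -0.002, 1.488]
force: [2.5, 0.7, -5.0]
grip_width: 0.0096
```

```bash
python3 -m pendant '[{"rx":0,"ry":0,"rz":0,"tx":0,"ty":0,"tz":-0.04,"grip":1}]'; python3 -m pendant '[{"rx":0,"ry":0,"rz":0,"tx":0,"ty":0,"tz":0,"grip":1}]'; python3 -c "
from h import *
from station import ctrl
for n in ('scene',):
    c=ctrl.camera(n)['pixels']; a=c[120:290,230:420] 
    cv2.imwrite(f'pics/{n}3.png',cv2.convertScaleAbs(cv2.resize(a,None,fx=3.5,fy=3.5,interpolation=cv2.INTER_CUBIC),alpha=1.4))
"
```

```text
time_s: 5.68
ee_pos: [0.4995, 0.0621, 0.1989]
eef_rot: [-3.139, -0.002, 1.488]
force: [5.4, 0.6, -2.3]
grip_width: 0.0096
time_s: 5.77
ee_pos: [0.4995, 0.0621, 0.1991]
eef_rot: [-3.139, -0.002, 1.488]
force: [1.3, 0.1, -2.5]
grip_width: 0.0094
```

View pics/scene3.png

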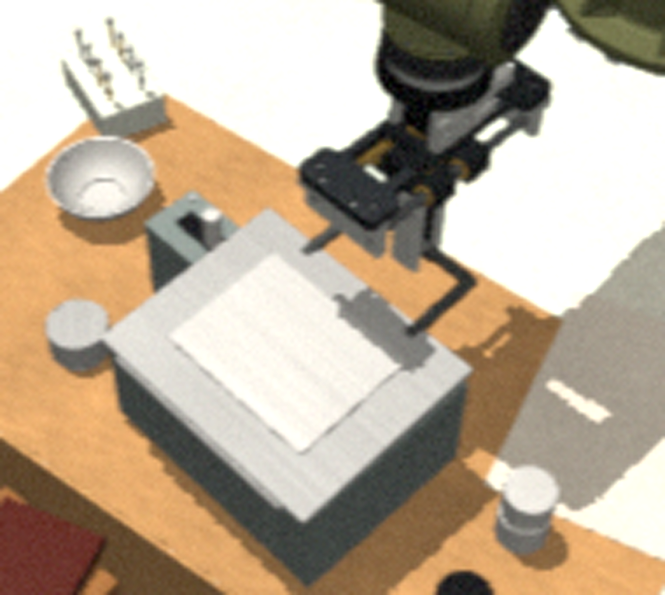

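The cover has risen slightly: its corner went from (470,378) to (470,369). The force bump then fell away, so this isn't conclusive. I'll tug a little further.

```bash
for i in 1 ; do python3 -m pendant '[{"rx":0,"ry":0,"rz":0,"tx":0,"ty":0,"tz":-0.06,"grip":1}]'; python3 -m pendant '[{"rx":0,"ry":0,"rz":0,"tx":0,"ty":0,"tz":0,"grip":1}]' ; done;python3 -m pendant '[{"rx":0,"ry":0,"rz":0,"tx":0,"ty":0,"tz":-0.06,"grip":1}]'; python3 -m pendant '[{"rx":0,"ry":0,"rz":0,"tx":0,"ty":0,"tz":0,"grip":1}]';  python3 -c "
from h import *
from station import ctrl
for n in ('scene',):
    c=ctrl.camera(n)['pixels']; a=c[120:290,230:420] 
    cv2.imwrite(f'pics/{n}4.png',cv2.convertScaleAbs(cv2.resize(a,None,fx=3.5,fy=3.5,interpolation=cv2.INTER_CUBIC),alpha=1.4))
    a=[cv2.imread(f'pics/scene{i}.png')[230:450,250:500] for i in (2,3,4)]
    cv2.imwrite('pics/cmp.png',np.hstack(a))
"
```

```text
time_s: 5.9
ee_pos: [0.4996, 0.0621, 0.2013]
eef_rot: [-3.139, -0.002, 1.488]
force: [5.5, -0.3, -3.2]
grip_width: 0.0094
time_s: 5.98
ee_pos: [0.4997, 0.0621, 0.2017]
eef_rot: [-3.14, -0.002, 1.488]
force: [1.2, 0.5, -2.3]
grip_width: 0.0091
time_s: 6.07
ee_pos: [0.4998, 0.062, 0.204]
eef_rot: [-3.14, -0.002, 1.488]
force: [6.3, 0.1, -3.2]
grip_width: 0.0097
time_s: 6.15
ee_pos: [0.4999, 0.062, 0.2043]
eef_rot: [-3.14, -0.002, 1.488]
force: [0.6, -0.3, -1.2]
grip_width: 0.0095
```

View pics/cmp.png

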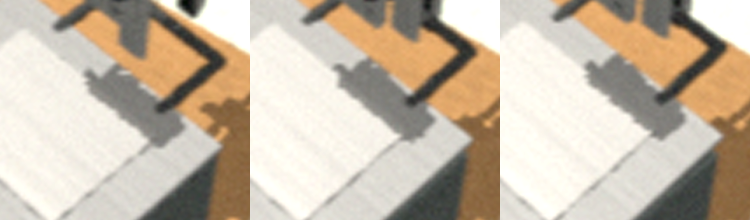

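The bar has risen about 16 mm with the gripper in step: its corner went 63→52→46 in the crops, and the cover corner 147→138→134. That is well past the 6 mm play, and the pull is only about 2 N, so the cover is free and the thumb stays untouched. Next I'll compute the lifting arc.

```bash
cat >> h.py <<'E'
def arc(n=8,step=3.0,yaw=np.pi/2-.08):
    from station import ctrl
    o=ctrl.get_obs(); H=np.array([.7075,.0455]); e=np.array([np.cos(-.08),np.sin(-.08)])
    up=o["ee_pos"][2]-.0765-.105; x=(o["ee_pos"][:2]-H)@e
    ph=np.arctan2(up,-x); print("theta",np.degrees(ph)-1.6,"radius",np.hypot(up,x),"F",o["force"].round(1),"w",o["grip_width"].round(4),"t",o["time_s"])
    for k in range(1,n+1):
        p=ph+np.radians(step*k); q=ph+np.radians(step*(k-1))
        print("ty %.2f tz %.2f"%(.21*(np.cos(q)-np.cos(p))/.04,-.21*(np.sin(p)-np.sin(q))/.04),end="; ")
    M=R.from_euler("xyz",o["eef_rot"]).as_matrix(); d=np.array([-.21*np.cos(ph)-x,0,-.21*np.sin(ph)+up]); print("\nradial fix ty,tz",(d/.04).round(3))
    G=R.from_euler("xyz",[np.pi,0,yaw]).as_matrix(); print("rot rows",(R.from_matrix(M.T@G).as_rotvec()/np.radians(4)).round(2))
E
python3 -c "
from h import *; arc()"
```

```text
Traceback (most recent call last):
  File "h.py", line 22, in arc
    ph=np.arctan2(up,-x); print("theta",np.degrees(ph)-1.6,"radius",np.hypot(up,x),"F",o["force"].round(1),"w",o["grip_width"].round(4),"t",o["time_s"])
                                                                                                               ^^^^^^^^^^^^^^^^^^^^^
AttributeError: 'float' object has no attribute 'round'
```

```bash
sed -i 's/o\["grip_width"\].round(4),"t"/o["grip_width"],"t"/' h.py
python3 -c "
from h import *; arc()"
```

```text
theta 4.591237011709985 radius 0.20951344679574171 F [ 2.6 -0.4 -2.6] w 0.009716416430244172 t 6.2
ty 0.04 tz -0.27; ty 0.05 tz -0.27; ty 0.07 tz -0.27; ty 0.08 tz -0.26; ty 0.09 tz -0.26; ty 0.11 tz -0.25; ty 0.12 tz -0.25; ty 0.13 tz -0.24; 
radial fix ty,tz [-0.012  0.    -0.001]
rot rows [-0.02 -0.03 -0.04]
```

```bash
python3 -m pendant '[{"rx":0,"ry":0,"rz":0,"tx":0,"ty":0.04,"tz":-0.27,"grip":1},{"rx":0,"ry":0,"rz":0,"tx":0,"ty":0.05,"tz":-0.27,"grip":1},{"rx":0,"ry":0,"rz":0,"tx":0,"ty":0.07,"tz":-0.27,"grip":1},{"rx":0,"ry":0,"rz":0,"tx":0,"ty":0.08,"tz":-0.26,"grip":1}]' 20;  python3 -c "
from h import *; arc()"
```

```text
time_s: 6.53
ee_pos: [0.5091, 0.0611, 0.2466]
eef_rot: [-3.137, -0.002, 1.488]
force: [6.9, -1.0, -5.0]
grip_width: 0.0089
theta 16.51975830336156 radius 0.20936307173962557 F [ 6.9 -1.  -5. ] w 0.008878997195327129 t 6.5333
ty 0.09 tz -0.26; ty 0.11 tz -0.25; ty 0.12 tz -0.25; ty 0.13 tz -0.24; ty 0.14 tz -0.23; ty 0.16 tz -0.23; ty 0.17 tz -0.22; ty 0.18 tz -0.21; 
radial fix ty,tz [-0.015  0.    -0.005]
rot rows [-0.06 -0.03 -0.04]
```

```bash
python3 -m pendant '[{"rx":0,"ry":0,"rz":0,"tx":0,"ty":0.12,"tz":-0.26,"grip":1},{"rx":0,"ry":0,"rz":0,"tx":0,"ty":0.12,"tz":-0.25,"grip":1},{"rx":0,"ry":0,"rz":0,"tx":0,"ty":0.13,"tz":-0.25,"grip":1},{"rx":0,"ry":0,"rz":0,"tx":0,"ty":0.14,"tz":-0.24,"grip":1},{"rx":0,"ry":0,"rz":0,"tx":0,"ty":0.15,"tz":-0.23,"grip":1}]' ;  python3 -c "
from h import *; arc()"
```

```text
time_s: 6.95
ee_pos: [0.5339, 0.059, 0.2978]
eef_rot: [-3.126, -0.001, 1.489]
force: [1.6, 0.0, -3.3]
grip_width: 0.0094
theta 32.148329252250555 radius 0.20939558284542217 F [ 1.6  0.  -3.3] w 0.009352638791348991 t 6.95
ty 0.16 tz -0.22; ty 0.17 tz -0.22; ty 0.18 tz -0.21; ty 0.19 tz -0.20; ty 0.20 tz -0.19; ty 0.21 tz -0.18; ty 0.22 tz -0.16; ty 0.23 tz -0.15; 
radial fix ty,tz [-0.013  0.    -0.008]
rot rows [-0.22 -0.02 -0.03]
```

```bash
python3 -m pendant '[{"rx":-0.1,"ry":0,"rz":0,"tx":0,"ty":0.18,"tz":-0.22,"grip":1},{"rx":-0.1,"ry":0,"rz":0,"tx":0,"ty":0.18,"tz":-0.22,"grip":1},{"rx":0,"ry":0,"rz":0,"tx":0,"ty":0.18,"tz":-0.21,"grip":1},{"rx":0,"ry":0,"rz":0,"tx":0,"ty":0.19,"tz":-0.2,"grip":1},{"rx":0,"ry":0,"rz":0,"tx":0,"ty":0.2,"tz":-0.19,"grip":1}]' ;  python3 -c "
from h import *; arc()"
```

```text
time_s: 7.37
ee_pos: [0.5699, 0.056, 0.3412]
eef_rot: [-3.129, -0.0, 1.489]
force: [2.1, 0.3, -5.5]
grip_width: 0.0093
theta 47.568460551858955 radius 0.21109712289394963 F [ 2.1  0.3 -5.5] w 0.009338276655579535 t 7.3667
ty 0.21 tz -0.17; ty 0.22 tz -0.16; ty 0.23 tz -0.15; ty 0.24 tz -0.14; ty 0.24 tz -0.13; ty 0.25 tz -0.11; ty 0.26 tz -0.10; ty 0.26 tz -0.09; 
radial fix ty,tz [0.018 0.    0.021]
rot rows [-0.18 -0.01 -0.03]
```

```bash
python3 -m pendant '[{"rx":-0.1,"ry":0,"rz":0,"tx":0,"ty":0.22,"tz":-0.16,"grip":1},{"rx":-0.1,"ry":0,"rz":0,"tx":0,"ty":0.22,"tz":-0.15,"grip":1},{"rx":0,"ry":0,"rz":0,"tx":0,"ty":0.23,"tz":-0.14,"grip":1},{"rx":0,"ry":0,"rz":0,"tx":0,"ty":0.2,"tz":-0.11,"grip":1},{"rx":0,"ry":0,"rz":0,"tx":0,"ty":0,"tz":0,"grip":1},{"rx":0,"ry":0,"rz":0,"tx":0,"ty":0,"tz":0,"grip":1},{"rx":0,"ry":0,"rz":0,"tx":0,"ty":0,"tz":0,"grip":1}]' ;  python3 -c "
from h import *; arc(2)
from station import ctrl
for n in ('scene','top'):
    c=ctrl.camera(n)['pixels']; a=c[80:290,190:420] if n=='scene' else c[100:250,190:430]
    cv2.imwrite(f'pics/{n}5.png',cv2.convertScaleAbs(cv2.resize(a,None,fx=2.8,fy=2.8,interpolation=cv2.INTER_CUBIC),alpha=1.4))
"
```

```text
time_s: 7.95
ee_pos: [0.6039, 0.0531, 0.3667]
eef_rot: [-3.134, 0.0, 1.489]
force: [-0.1, 0.1, -0.5]
grip_width: 0.0096
theta 59.11739551792041 radius 0.21237243393586852 F [-0.1  0.1 -0.5] w 0.009569972770847666 t 7.95
ty 0.24 tz -0.13; ty 0.25 tz -0.12; 
radial fix ty,tz [0.029 0.    0.052]
rot rows [-0.1   0.01 -0.02]
```

View pics/scene5.png

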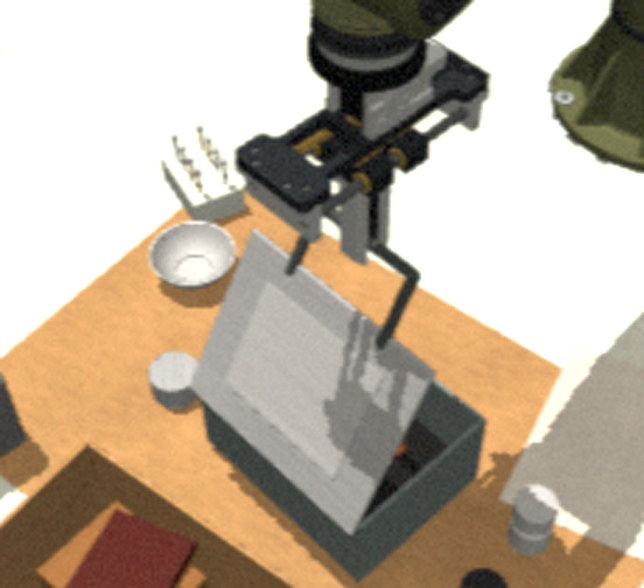

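View pics/top5.png

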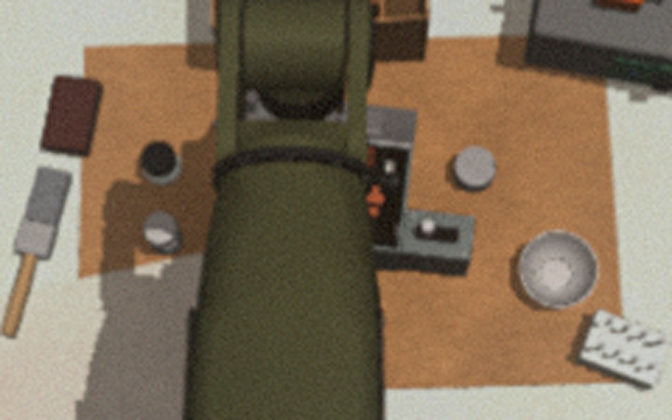

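The scene view shows the cover standing open with its bar between the fingers at about (350,235). In the top view the thumb is still at the tub side (428,227) and the bystanders look unmoved. I'll check the angle from the pixels.

```bash
python3 - <<'E'
from h import *
from station import ctrl
c=ctrl.camera("scene"); m=np.array([[257,233],[436,373],[417,276]])/2.8+[190,80]
L=np.array([[-158,-100,6],[-158,100,6],[-210,50,6]])/1000
def pts(t):
    ct,st=np.cos(t),np.sin(t)
    return np.c_[.079+ct*L[:,0]+st*L[:,2],L[:,1],.105-st*L[:,0]+ct*L[:,2]]
for q in([.628,.0525,-.082],[.6275,.0544,-.0897]):
    r=least_squares(lambda t:(proj(c,tub(pts(t[0]),q))-m).ravel(),[.9]); print(np.degrees(r.x),r.fun.round(1))
arc(1)
E
```

```text
[57.2308527] [-1.1 -2.8  0.3 -1.2 -0.1 -1.3]
[58.04296515] [-0.8 -2.6  0.3 -0.4 -0.1 -0.7]
theta 59.123464148795144 radius 0.212399013757672 F [-0.1 -0.2 -2.3] w 0.009524546550953503 t 8.1
ty 0.24 tz -0.13; 
radial fix ty,tz [0.029 0.    0.052]
rot rows [-0.1   0.01 -0.02]
```

```bash
python3 -m pendant '[{"rx":0,"ry":0,"rz":0,"tx":0,"ty":0.1,"tz":-0.05,"grip":1},{"rx":0,"ry":0,"rz":0,"tx":0,"ty":0,"tz":0,"grip":1},{"rx":0,"ry":0,"rz":0,"tx":0,"ty":0,"tz":0,"grip":1},{"rx":0,"ry":0,"rz":0,"tx":0,"ty":0,"tz":0,"grip":1},{"rx":0,"ry":0,"rz":0,"tx":0,"ty":0,"tz":0,"grip":1},{"rx":0,"ry":0,"rz":0,"tx":0,"ty":0,"tz":0,"grip":1}]' 25;python3 -c "
from h import *; arc(1)
from station import ctrl
print(ctrl.hand_in())"
```

```text
time_s: 8.6
ee_pos: [0.6076, 0.0528, 0.3688]
eef_rot: [-3.134, 0.001, 1.489]
force: [-0.2, 1.1, -1.0]
grip_width: 0.0091
theta 60.26637683660322 radius 0.2123964270971837 F [-0.2  1.1 -1. ] w 0.00905475646131304 t 8.6
ty 0.25 tz -0.12; 
radial fix ty,tz [0.028 0.    0.053]
rot rows [-0.12  0.01 -0.02]
the job is handed in; nothing more can be done
None
```

The cover was free. I lifted it to about 59° and handed the job in at 8.6 s, with the arm still gripping the bar.

- **Tug:** I pinched the bar and raised it about 17 mm, well past the 6 mm play. The pull was mostly 1–3 N. It read up to 7.5 N at about 10 mm of rise, then fell back. The pictures showed the cover following the gripper, so I never touched the thumb slide.
- **Opening angle:** The last arm pose puts it at about 60°. A picture taken just before a final rise of about 1° gave 57–58°, when the arm pose read 59°. The two differ by 1–2°, but both are clear of 50°.
- **Grip:** The fingers read 9.1–9.6 mm on the 10 mm bar, slightly under its nominal thickness. The force setting was 25 N and the wrist force about 1.5 N.
- **Bench:** By eye, the thumb piece still sat next to the tub and the bystanders I could see looked unmoved. I did not measure their positions.

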